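Dock the cassette that fits

TASK

Of the three look-alike instrument cassettes, slide the one that fits snugly between the rails into the steriliser's docking bay, and press it in until both orange side catches snap out behind it and hold it against the spring plate. Keep it flat on the counter, do not ram the dock, and leave the other two cassettes and the bottles and jar where they stand.

Things in the scene. Friction and masses are not known exactly. Their poses are not given: they have to be found in the camera images.
- dock: White docking bay before a fixed steriliser (housing 150 mm high from y = -94 mm). Origin: on the counter, at a docked cassette's nominal centre; y points out of the mouth, so a cassette goes in along -y, its own y parallel (either way round). Two rails 34 mm high, 20 mm thick, inner faces 87 mm apart (x = +-43.5 mm), y = -80 to +78 mm. No floor: it slides on the counter.
- mouth (a point): Centre of the bay's flared mouth, on the counter, 112 mm outward of the dock's origin; axes as the dock's. The flare widens at 20 degrees a side from 87 mm (y = 78 mm from the dock's origin) to 112 mm wide here.
- carriage_mid (a point): Fixed point on the dock at its origin, 20 mm up. Plate and catches sit on one carriage whose depth is preset anywhere within +-6 mm along y and not reported: a held cassette's centre is at y = 0 +-6 mm. Push it 1 to 2 mm beyond that and the catches snap out; some 5 mm farther the plate meets its hard end. Pressing in takes about 8 to 15 N.
- contact_plate (a joint): Copper spring plate, 66 mm wide, at the bay's inner end: travel in m, 0 free, grows as it is pressed in, about 0.0075 with a cassette held by the catches, hard end 0.014. Spring 2 N at 0, 7.6 N at the end.
- catch_left (a joint): Orange sprung catch in the +x rail, 12 to 28 mm above the counter: 0 m when out (nose 6 mm into the lane), 0.004 or more while a cassette pushes it into the rail. Ramped towards the mouth; its square nose holds a cassette's rear face, 50 mm outward of its centre. A finger pushing the rear face should stay within 33 mm of the centre line.
- catch_right (a joint): The like catch in the -x rail.
- cassette_s: Closed stainless instrument cassette (small): 72 mm wide (its x), 100 mm long (its y), 40 mm high, about 0.4 kg, plain flat sides, dark slots in the grey lid, a small blue clip on each long side. Origin: centre of its underside.
- cassette_m: Closed stainless instrument cassette (medium): 84 mm wide (its x), 100 mm long (its y), 40 mm high, about 0.4 kg, plain flat sides, dark slots in the grey lid, a small blue clip on each long side. Origin: centre of its underside.
- cassette_l: Closed stainless instrument cassette (large): 96 mm wide (its x), 100 mm long (its y), 40 mm high, about 0.4 kg, plain flat sides, dark slots in the grey lid, a small blue clip on each long side. Origin: centre of its underside.
- powder_bottle: Bystander: white bottle with a green cap, 60 mm across, 160 mm high. Origin: centre of its underside.
- oil_bottle: Bystander: clear bottle with a blue cap, 48 mm across, 140 mm high. Origin: centre of its underside.
- wax_jar: Bystander: amber jar with a dark lid, 76 mm across, 80 mm high. Origin: centre of its underside.
Not all that is in view belongs to the job. What is shaped like the cassette_m but yellow is not meant.

How it is judged (in metres and radians):
At the end, for the whole second after the job is handed in: The 84 mm cassette lies flat, at rest, in the bay: its centre within 5 mm of the bay's centre line and between -12 and +10 mm of the dock origin along the bay, parallel to the rails within 0.08 rad, both catches out behind it (under 2 mm retracted) and the contact plate pressed in by more than 4 mm (y of cassette_m in the frame of dock between -0.012 and 0.01 m and x of cassette_m in the frame of dock between -0.005 and 0.005 m and angle between the y axis of cassette_m and the y axis of dock, either way round below 0.08 rad and angle between cassette_m's own z axis and vertical below 0.05 rad and value of joint each of catch_left, catch_right below 0.002 m and value of joint contact_plate above 0.004 m and linear speed of cassette_m below 0.01 m/s); the robot touches nothing.
It fails at once if the cassette is lifted or tipped (underside centre above 12 mm, or tilted over 0.2 rad) (height (world z) of cassette_m above 0.012 m or angle between cassette_m's own z axis and vertical above 0.2 rad).
It fails at once if the dock is rammed: a cassette presses on it with over 45 N (contact force between any of cassette_s, cassette_m, cassette_l and dock above 45 N).
It fails at once if one of the other two cassettes is moved by more than 30 mm (distance of any of cassette_s, cassette_l from where it was at the start of the episode above 0.03 m).
It fails at once if a bottle or the jar is moved by more than 30 mm or tipped over 0.4 rad (distance of any of powder_bottle, oil_bottle, wax_jar from where it was at the start of the episode above 0.03 m or angle between any of powder_bottle, oil_bottle, wax_jar's own z axis and vertical above 0.4 rad).
It also fails if it takes over 72 s, if anything falls off the work surface, if the arm or the gripper's body presses on something with over 40 N, if the wrist force passes 120 N, or if a joint passes its speed limit or range.

ROBOT

A 6-joint arm with a two-finger parallel gripper is mounted at the origin on the work surface. World frame = base frame: x ahead of the robot, y to its left, z up, the work surface at z = 0. Lengths are in mm, angles in rad, forces in N, time in s.
With the tool pointing down it reaches from about 350 to 725 mm from the base axis. Payload 4.3 kg.
Tool frame: the origin (TCP) lies on the centre line of the jaws, within the pads' length; the fingertips stand bot.tips_ahead ahead of it and the grasp point (between the pads) lies 6 mm ahead of it (bot.tips_ahead is the distance from the TCP to the fingertips, in mm); z points along the fingers, y is the line along which they close (so a half turn about z gives the same grasp; the last joint's range is limited). The gripper opens to 85 mm and grips with 20 to 120 N. Pads are 22 mm wide; open, the fingers measure 114 mm over their backs; the gripper's body (76 mm by 85 mm) begins 54 mm behind the grasp point. The pads swing forward as they close: fully open they stand 13 mm farther back than shut.
Start: joints at [-0.11, 0.377, 0.081, 1.274, 0, 1.46], TCP at [575.037, 0.002, 221.729] pointing down, gripper open.
Joint ranges: [-2.72, 2.72], [-0.84, 1.66], [-1.02, 1.22], [-1.77, 2.12], [-1.37, 1.28], [-3.14, 3.14]. Speed limits (rad/s): [2.57, 2.57, 3.14, 3.14, 3.14, 3.14].

INTERFACE

Orientations are given as a 3x3 rotation matrix whose columns are the frame's x, y, z axes.
In Python, from station import status, imaging, ticket, bot gives the robot as it stands.
- The arm moves only by the tool send_rows, never from a script. Its argument "commands" is a list of rows, each an object of numbers: "x", "y", "z": the shift along the world's x, y, z in cm; "wx", "wy", "wz": the turn, a rotation vector about the world's x, y, z in degrees; "gripper": the finger opening in cm, from 0 to 8.54. A call has 1 to 5 rows; each row is the pose to reach, as a shift and turn from the pose commanded when the call began; what a row does not reach only later rows make up. A row lasts 1/8 s, in which the tool goes at most 62.5 mm and 10.7 degrees, less where a joint would pass 70% of its speed; a pose out of reach is approached as far as the arm can. A call with a gripper value outside its range is refused whole. The fingers move at their own pace and stop on an object; "squeeze" is the grip in N (left out, the last holds). Time passes only in rows, so rows that repeat a pose let the fingers close. It gives the time, the measured TCP pose, the force, the opening and the grip force at its end, in the units of the state.
- status.observe(): the state, without advancing time (a new reading comes with each control period).
- imaging.read_camera(name): name is "scene" or "side" or "wrist"; returns (picture, depth): 420x560x3 uint8, red, green, blue; 420x560 float32, mm along the optical axis (not along the pixel's ray), 0 where there is no reading.
- imaging.camera_info(name): a dict with "vertical_fov" (degrees; the focal length in pixels is half the picture's height over the tangent of half this angle, whatever the lens; pixels are square), "cx", "cy" (the principal point, pixels), "R" (3x3) and "t" (3): a world point X has camera coordinates R X + t. Camera axes: x right, y down, z forward; pixel columns grow to the right and rows downward; lengths in mm; the calibration is good to about 2 mm. A picture is of the moment at which its call begins: read the wrist's pose just before it. camera_info takes no time and is no camera call; for the wrist camera it gives the pose at the moment of the call.
- ticket.job_done(): hands the job in; it is judged then, once.
The state is a dict: "clock": time; "joints": joint angles; "joint_velocities": joint speeds; "tau": joint torques, N m; "tcp_pos": TCP position; "eef_rot": TCP orientation; "force": force on the tool from outside, world axes, zero at the start; "torque": the same for the moment, N m; "gripper_width": finger opening in mm; "grasp_force": force on a finger pad.
Only numpy, scipy, OpenCV 4.12 (cv2) and the standard library are available. Lean on these libraries where they do the work, as an engineer would, in place of code of your own. Each camera call takes 0.05 s, during which the arm holds its last target. There are 200 camera calls.

## Working session

There is one attempt and no reset: what is moved stays moved. The work goes in short steps, Python scripts to look and compute and a tool call to move; the robot and the scene stay as the last step left them, time stands still between calls to the robot, and variables do not carry over. Pictures are saved under pics/ and viewed, at most 10 in all, crops included, and the job is handed in when it is done.

Besides the shell and the picture viewer there is one more tool, called after "Emit:" as name([rows], argument=value, ...), one row to a line, values as JSON. send_rows: Moves the arm, as the interface text tells. Its arguments: {"type":"object","properties":{"commands":{"type":"array","items":{"type":"object","properties":{"x":{"type":"number"},"y":{"type":"number"},"z":{"type":"number"},"wx":{"type":"number"},"wy":{"type":"number"},"wz":{"type":"number"},"gripper":{"type":"number"}}}},"squeeze":{"type":"number"}},"required":["commands"]}

```bash
mkdir -p pics
python3 - <<'E'
from station import status, imaging, bot
import cv2,numpy as np
s=status.observe();print({k:np.round(v,3) for k,v in s.items() if k in('clock','tcp_pos','eef_rot','force','gripper_width')},bot.tips_ahead)
for n in('scene','side'):
    p,d=imaging.read_camera(n);i=imaging.camera_info(n)
    cv2.imwrite(f'pics/{n}0.png',p[:,:,::-1]);np.savez(f'{n}0.npz',p=p,d=d,R=i['R'],t=i['t'],f=210/np.tan(np.radians(i['vertical_fov'])/2),cx=i['cx'],cy=i['cy']);print(n,i)
E
```

```text
{'clock': np.float64(0.0), 'tcp_pos': array([5.74330e+02, 5.10000e-02, 2.20745e+02]), 'eef_rot': array([[ 0.   ,  1.   , -0.002],
       [ 1.   , -0.   ,  0.   ],
       [ 0.   , -0.002, -1.   ]]), 'force': array([0.62 , 0.087, 0.363]), 'gripper_width': np.float64(85.371)} 25.0
scene {'vertical_fov': 51.2852347148928, 'cx': 276.86868268019265, 'cy': 204.26017906608234, 'R': array([[ 0.7104125 ,  0.70364525, -0.01405144],
       [ 0.54550881, -0.56315047, -0.62071063],
       [-0.44467316,  0.43329541, -0.78391382]]), 't': array([-552.63330813, -166.6922455 , 1444.03678898])}
side {'vertical_fov': 43.16080146682632, 'cx': 271.07777876631866, 'cy': 227.93256872736927, 'R': array([[-0.93247994, -0.36119384, -0.00449186],
       [-0.1939862 ,  0.51121899, -0.83727206],
       [ 0.30471384, -0.77986803, -0.54676807]]), 't': array([ 622.03377148,   58.61315898, 1373.45277348])}
```

View pics/scene0.png

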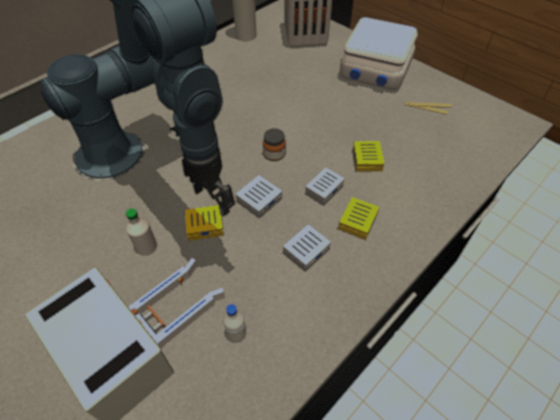

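View pics/side0.png

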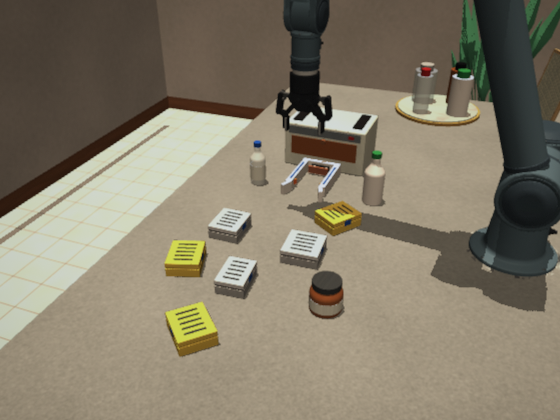

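```bash
cat > h.py <<'E'
import numpy as np,cv2
def load(n): return dict(np.load(n+'.npz'))
def ray(v,uv,z):
    uv=np.atleast_2d(uv).astype(float)
    d=np.c_[(uv[:,0]-v['cx'])/v['f'],(uv[:,1]-v['cy'])/v['f'],np.ones(len(uv))]@v['R']
    c=-v['R'].T@v['t']; return c+d*((z-c[2])/d[:,2])[:,None]
def cloud(v):
    d=v['d'];r,c=np.mgrid[:420,:560]
    P=np.stack([(c-v['cx'])/v['f']*d,(r-v['cy'])/v['f']*d,d],-1)
    return (P-v['t'])@v['R']
E
python3 - <<'E'
from h import *
for n in('scene0','side0'):
    v=load(n);W=cloud(v);hsv=cv2.cvtColor(v['p'],cv2.COLOR_RGB2HSV)
    print(n,'counter z',np.median(W[...,2][200:300,100:400]))
    top=(abs(W[...,2]-40)<7)&(v['d']>0)&(W[...,0]>250)&(W[...,0]<1000)&(abs(W[...,1])<600)
    m=cv2.morphologyEx(top.astype(np.uint8),cv2.MORPH_CLOSE,np.ones((3,3)))
    k,l,st,ce=cv2.connectedComponentsWithStats(m)
    for i in range(1,k):
        if st[i,4]<150: continue
        c=max(cv2.findContours((l==i).astype(np.uint8),0,1)[0],key=len)[:,0]
        P=ray(v,c,40)[:,:2]
        r=cv2.minAreaRect(P.astype(np.float32))
        sel=(l==i)
        print(np.round(ce[i]),st[i,4],'xy',np.round(r[0]),'sz',np.round(r[1]),'ang',round(r[2],1),'hsv',np.median(hsv[sel],0), 'z',np.round(np.median(W[...,2][sel]),1))
    for nm,lo,hi in(('blue',(100,120,60),(125,255,255)),('green',(45,100,40),(85,255,255)),('orange',(3,120,90),(18,255,255))):
        m=cv2.inRange(hsv,lo,hi);k,l,st,ce=cv2.connectedComponentsWithStats(m)
        for i in range(1,k):
            if st[i,4]>8: print(nm,np.round(ce[i]),st[i,4],np.round(np.median(W[l==i],0)))
v=load('scene0');a=cv2.resize(v['p'][160:280,180:360],None,fx=4,fy=4,interpolation=2)
b=cv2.resize(v['p'][250:350,120:260],(720,514)); cv2.imwrite('pics/c1.png',a[:,:,::-1]);cv2.imwrite('pics/c2.png',b[:,:,::-1])
E
```

```text
scene0 counter z 0.2466246619575277
[368. 154.] 599 xy [630. 558.] sz [ 85. 106.] ang 44.2 hsv [ 32. 197. 148.] z 39.2
[324. 183.] 653 xy [613. 368.] sz [ 74. 104.] ang 4.4 hsv [103.  22. 157.] z 39.1
[258. 193.] 902 xy [500. 203.] sz [100. 103.] ang 2.8 hsv [105.  25. 162.] z 39.4
[359. 215.] 894 xy [760. 344.] sz [ 85. 105.] ang 17.5 hsv [ 32. 200. 154.] z 39.2
[202. 220.] 896 xy [459.  29.] sz [100.  90.] ang 53.9 hsv [ 23. 213. 137.] z 39.8
[306. 245.] 1031 xy [721. 169.] sz [103.  86.] ang 89.7 hsv [106.  26. 165.] z 39.4
[161. 286.] 494 xy [ 545. -168.] sz [195.  24.] ang 89.5 hsv [109.  35. 167.] z 34.0
[180. 317.] 656 xy [ 615. -170.] sz [196.  94.] ang 87.9 hsv [109.  34. 169.] z 34.2
[141. 393.] 195 xy [ 723. -356.] sz [154.   9.] ang 88.9 hsv [21. 53. 83.] z 40.4
blue [355.  73.] 60 [352. 838.  56.]
blue [382.  80.] 64 [446. 874.  58.]
blue [231. 309.] 77 [ 759. -118.  139.]
green [131. 213.] 92 [ 398. -127.  159.]
orange [274. 146.] 79 [414. 359.  55.]
orange [180. 279.] 12 [ 554. -126.   25.]
orange [155. 315.] 61 [ 590. -230.   29.]
orange [134. 311.] 15 [ 593. -266.  1
[... 679 characters left out ...]
 31. 160. 212.] z 40.8
blue [257. 144.] 36 [ 754. -106.  136.]
blue [347. 222.] 17 [423.  60.  27.]
green [473.  53.] 1463 [  217. -1579.   106.]
green [531.  12.] 229 [   -8. -1602.   295.]
green [544.  31.] 599 [  -76. -1507.   230.]
green [454.  61.] 25 [  291. -1525.    51.]
green [490.  97.] 15 [   88. -1471.   -85.]
green [376. 154.] 69 [ 393. -116.  156.]
orange [453.  69.] 18 [  266. -1036.   155.]
orange [555. 115.] 24 [-125. -840.   83.]
orange [435. 123.] 17 [ 291. -792.    8.]
orange [452. 124.] 39 [ 224. -814.    6.]
orange [323. 140.] 9 [ 590. -263.  109.]
orange [317. 167.] 39 [ 594. -227.   29.]
orange [295. 181.] 18 [ 636. -125.   22.]
orange [325. 296.] 238 [381. 411.  55.]
```

View pics/c1.png

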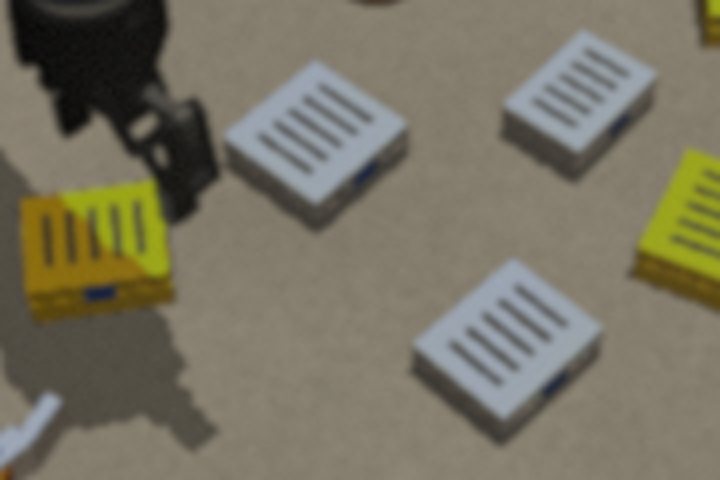

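View pics/c2.png

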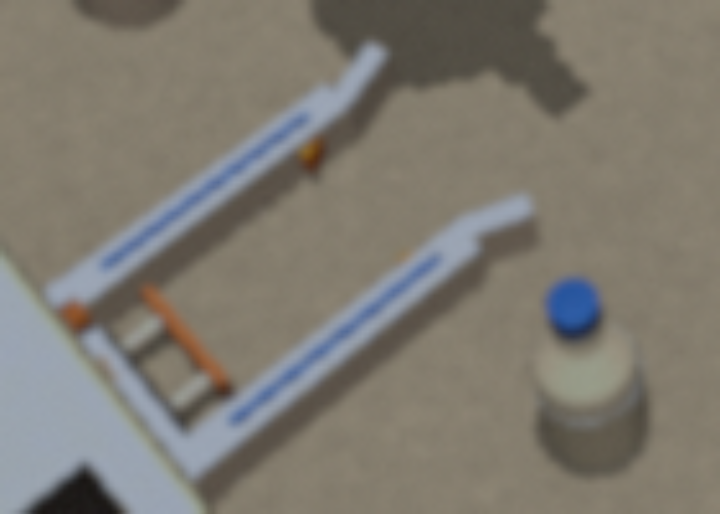

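The grey candidates in the scene picture are (259,195), about 98 mm wide; (325,184), about 73 mm; and (307,246), about 85 mm. The last one is grey and 84 mm wide, so it is cassette_m, and crop c1 confirms it as the grey lid at crop (508,335). The other 84 mm boxes are yellow and not meant. Crop c2 shows the empty bay with the copper plate at crop (185,340), catches at (312,155) and (405,255), and the blue-capped bottle to the right of the mouth.

Run:
```python
from h import *
for n in('scene0','side0'):
    v=load(n);W=cloud(v);hsv=cv2.cvtColor(v['p'],cv2.COLOR_RGB2HSV)
    m=cv2.inRange(hsv,(105,70,60),(125,255,255))&(((abs(W[...,2]-34)<9)&(W[...,1]<-60)&(W[...,0]<680)&(W[...,0]>500))*255).astype(np.uint8)
    k,l,st,ce=cv2.connectedComponentsWithStats(m)
    for i in range(1,k):
        if st[i,4]<25: continue
        r,c=np.nonzero(l==i);P=ray(v,np.c_[c,r],34)[:,:2]
        q=np.polyfit(P[:,1],P[:,0],1);print(n,'stripe',st[i,4],'x at y=-175',np.polyval(q,-175),'slope',q[0],'y',P[:,1].min(),P[:,1].max())
    # rail-top points
    T=W[(abs(W[...,2]-34)<4)&(W[...,0]>500)&(W[...,0]<690)&(W[...,1]<-50)&(W[...,1]>-300)]
    for lo in range(-270,-50,20):
        s=np.sort(T[(T[:,1]>lo)&(T[:,1]<lo+20),0]);
        if len(s)>3:
            a=s[s<590];b=s[s>600];print(lo,a[[0,-1]].round() if len(a) else '',b[[0,-1]].round() if len(b) else '')
    # medium lid: bright top pixels
    m=(abs(W[...,2]-40)<3)&(abs(W[...,0]-719)<75)&(abs(W[...,1]-173)<75)
    P=W[m][:,:2].astype(np.float32);print('med',cv2.minAreaRect(P),np.percentile(P,[1,99],axis=0).round())
```

```text
scene0 stripe 100 x at y=-175 539.7365573473775 slope 0.03312750933841192 y -235.327683463413 -118.3884801028363
scene0 stripe 118 x at y=-175 646.8059930715655 slope 0.03148446833955336 y -239.45730452506342 -123.28683458076534
-270 [527. 588.] [600. 656.]
-250 [527. 589.] [607. 656.]
-230 [528. 584.] [606. 657.]
-210 [530. 552.] [636. 658.]
-190 [530. 552.] [638. 659.]
-170 [530. 553.] [638. 659.]
-150 [530. 553.] [638. 659.]
-130 [531. 555.] [639. 660.]
-110 [533. 553.] [640. 659.]
-90 [530. 549.] [648. 664.]
med ((719.8821411132812, 170.55242919921875), (100.77581024169922, 84.6281967163086), 89.6095962524414) [[679. 122.]
 [761. 220.]]
side0 stripe 26 x at y=-175 648.8330272277307 slope 0.03397528919489012 y -235.29781192185987 -121.1816811442527
side0 stripe 26 x at y=-175 541.3558867430728 slope 0.0342642158406919 y -229.05918401269537 -119.7279687292903
-270 [501. 590.] [600. 671.]
-250 [527. 547.] [601. 656.]
-230 [529. 583.] [601. 655.]
-210 [529. 549.] [636. 656.]
-190 [530. 551.] [637. 657.]
-170 [530. 550.] [636. 656.]
-150 [532. 549.] [637. 657.]
-130 [532. 551.] [634. 659.]
-110 [530. 552.] [638. 656.]
-90 [533. 546.] [646. 663.]
-70 [531. 541.] [651. 661.]
med ((719.0856323242188, 174.40798950195312), (106.29070281982422, 86.51378631591797), 89.38773345947266) [[677. 125.]
 [760. 226.]]
```

Emit:
send_rows([
  {"x": 1,"y": 4,"wz": 10,"gripper": 3.5},
  {"x": 3,"y": 8,"wz": 20,"gripper": 3.5},
  {"x": 5,"y": 12,"wz": 30,"gripper": 3.5},
  {"x": 8,"y": 17,"wz": 40,"gripper": 3.5},
])

```text
validation failed for argument at $.co...
```

Emit:
send_rows([
  {"x": 1.0,"y": 4.0,"z": 0.0,"wx": 0.0,"wy": 0.0,"wz": 10.0,"gripper": 3.5},
  {"x": 3.0,"y": 8.0,"z": 0.0,"wx": 0.0,"wy": 0.0,"wz": 20.0,"gripper": 3.5},
  {"x": 5.0,"y": 12.0,"z": 0.0,"wx": 0.0,"wy": 0.0,"wz": 30.0,"gripper": 3.5},
  {"x": 8.0,"y": 17.0,"z": 0.0,"wx": 0.0,"wy": 0.0,"wz": 40.0,"gripper": 3.5},
])

```text
clock: 0.6
tcp_pos: [655.1, 170.7, 221.6]
eef_rot: [[-0.646, 0.763, -0.001], [0.763, 0.646, -0.0], [0.0, -0.001, -1.0]]
force: [0.1, -1.0, 1.2]
gripper_width: 34.8
grasp_force: 0.0
```

Emit:
send_rows([
  {"wz": 10.0},
  {"wz": 20.0},
  {"wz": 30.0},
  {"wz": 40.0},
  {"wz": 50.0},
])

```text
validation failed for argument at $.co...
```

Emit:
send_rows([
  {"x": 3.0,"wy": -10.0},
  {"x": 6.0,"wy": -20.0},
  {"x": 9.0,"wy": -30.0},
  {"x": 13.0,"wy": -32.0},
  {"x": 13.0,"wy": -32.0},
])

```text
validation failed for argument at $.co...
```

Run:
```python
from station import status
s=status.observe();print(s['joints'],s['tcp_pos'],s['eef_rot'],s['force'],s['gripper_width'])
```

```text
[ 1.61442811e-01  6.07485385e-01  4.49429670e-01  1.41343490e+00
 -3.87233483e-04  1.02946671e+00] [655.11801729 170.70095496 221.56448831] [[-6.46335776e-01  7.63052867e-01 -6.23014359e-04]
 [ 7.63053120e-01  6.46335587e-01 -4.93799487e-04]
 [ 2.58812375e-05 -7.94553325e-04 -9.99999684e-01]] [ 0.10312341 -0.98641857  1.19033978] 34.75426565554981
```

Emit:
send_rows([
  {"x": 0,"y": 0,"z": 0,"wx": 0,"wy": 0,"wz": 10.0,"gripper": 3.5},
  {"x": 0,"y": 0,"z": 0,"wx": 0,"wy": 0,"wz": 20.0,"gripper": 3.5},
  {"x": 0,"y": 0,"z": 0,"wx": 0,"wy": 0,"wz": 30.0,"gripper": 3.5},
  {"x": 0,"y": 0,"z": 0,"wx": 0,"wy": 0,"wz": 40.0,"gripper": 3.5},
  {"x": 0,"y": 0,"z": 0,"wx": 0,"wy": 0,"wz": 50.0,"gripper": 3.5},
])

```text
clock: 1.23
tcp_pos: [654.6, 170.0, 220.9]
eef_rot: [[-1.0, -0.006, -0.001], [-0.006, 1.0, -0.0], [0.002, -0.0, -1.0]]
force: [0.0, -0.1, -0.0]
gripper_width: 34.9
grasp_force: 0.0
```

Emit:
send_rows([
  {"x": 3,"y": 0,"z": -2,"wx": 0,"wy": -10,"wz": 0,"gripper": 3.5},
  {"x": 6,"y": 0,"z": -4,"wx": 0,"wy": -20,"wz": 0,"gripper": 3.5},
  {"x": 9,"y": 0,"z": -6,"wx": 0,"wy": -30,"wz": 0,"gripper": 3.5},
  {"x": 14,"y": 0,"z": -8,"wx": 0,"wy": -30,"wz": 0,"gripper": 3.5},
  {"x": 14,"y": 0,"z": -8,"wx": 0,"wy": -30,"wz": 0,"gripper": 3.5},
])

```text
clock: 1.85
tcp_pos: [792.6, 169.1, 135.6]
eef_rot: [[-0.87, 0.001, 0.494], [-0.0, 1.0, -0.001], [-0.494, -0.001, -0.87]]
force: [-0.8, 0.6, -0.4]
gripper_width: 35.2
grasp_force: 0.0
```

Run:
```python
from station import status
s=status.observe();print(s['joints'],s['tcp_pos'],s['eef_rot'],s['force'],s['gripper_width'])
```

```text
[ 0.16452238  0.48578682 -0.13903229  0.4356499  -0.08233374  0.14328841] [792.61616199 169.05672491 135.55464055] [[-8.69629709e-01  5.90686731e-04  4.93704184e-01]
 [-1.15679586e-04  9.99999013e-01 -1.40019991e-03]
 [-4.93704523e-01 -1.27476693e-03 -8.69628782e-01]] [-0.84880103  0.64396187 -0.3938329 ] 35.21502799540906
```

Emit:
send_rows([
  {"x": 0,"y": 0.2,"z": -4,"wx": 0,"wy": 0,"wz": 0,"gripper": 4.5},
  {"x": 0,"y": 0.2,"z": -7,"wx": 0,"wy": 0,"wz": 0,"gripper": 4.5},
  {"x": 0,"y": 0.2,"z": -9.7,"wx": 0,"wy": 0,"wz": 0,"gripper": 4.5},
  {"x": -0.5,"y": 0.2,"z": -9.8,"wx": 0,"wy": 0,"wz": 0,"gripper": 4.5},
])

```text
clock: 2.35
tcp_pos: [787.6, 171.7, 40.7]
eef_rot: [[-0.869, -0.0, 0.495], [-0.0, 1.0, -0.001], [-0.495, -0.001, -0.869]]
force: [0.0, 0.2, -0.3]
gripper_width: 45.2
grasp_force: 0.0
```

Run:
```python
from station import status,imaging
import cv2
s=status.observe();print(s['joints'],s['tcp_pos'],s['force'],s['gripper_width'])
p,d=imaging.read_camera('side');cv2.imwrite('pics/s1.png',cv2.resize(p[110:310,140:380],(720,600),interpolation=2)[:,:,::-1])
```

```text
[ 0.16949825  0.57680372 -0.26496554  0.21740732 -0.0842352   0.14721923] [787.63408082 171.67582699  40.66638077] [ 0.02204424  0.18188547 -0.34627664] 45.21359904396476
```

View pics/s1.png

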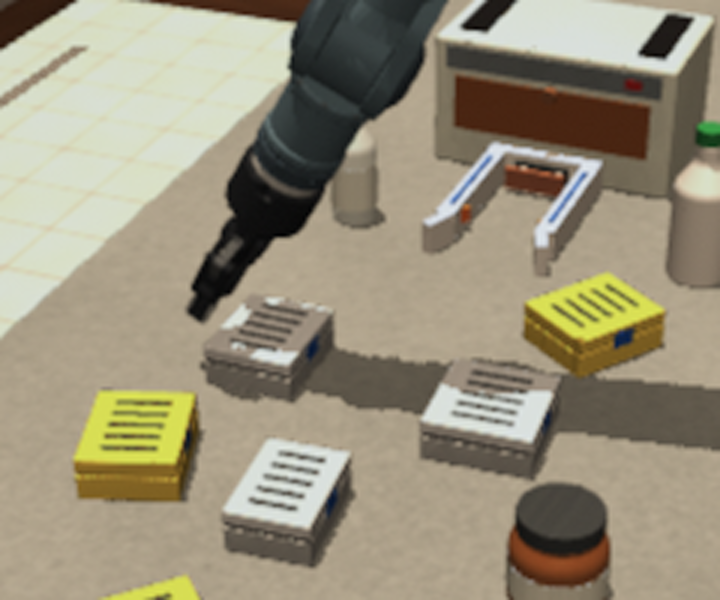

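Emit:
send_rows([
  {"x": -0.8,"y": 0,"z": 0,"wx": 0,"wy": 0,"wz": 0,"gripper": 4.5},
  {"x": -1.6,"y": 0,"z": 0,"wx": 0,"wy": 0,"wz": 0,"gripper": 4.5},
  {"x": -2.6,"y": 0,"z": 0,"wx": 0,"wy": 0,"wz": 0,"gripper": 4.5},
  {"x": -3.8,"y": 0,"z": 0,"wx": 0,"wy": 0,"wz": 0,"gripper": 4.5},
  {"x": -5.0,"y": 0,"z": 0,"wx": 0,"wy": 0,"wz": 0,"gripper": 4.5},
])

```text
clock: 3.02
tcp_pos: [739.0, 172.0, 43.8]
eef_rot: [[-0.866, -0.0, 0.5], [-0.0, 1.0, 0.0], [-0.5, 0.0, -0.866]]
force: [-0.0, 0.3, 0.2]
gripper_width: 44.9
grasp_force: 0.0
```

```bash
cat >> h.py <<'E'
def look(x0,y0,r=85,save=None,cams=('scene','side')):
    from station import status,imaging
    s=status.observe();print('tcp',s['tcp_pos'].round(1),'F',s['force'].round(1),'t',round(s['clock'],2),'w',round(s['gripper_width'],1))
    for n in cams:
        i=imaging.camera_info(n);p,d=imaging.read_camera(n)
        if save: cv2.imwrite(f'pics/{save}_{n}.png',p[:,:,::-1])
        v=dict(p=p,d=d,R=i['R'],t=i['t'],f=210/np.tan(np.radians(i['vertical_fov'])/2),cx=i['cx'],cy=i['cy'])
        W=cloud(v);sat=cv2.cvtColor(p,cv2.COLOR_RGB2HSV)
        m=(abs(W[...,2]-40)<3.5)&(np.hypot(W[...,0]-x0,W[...,1]-y0)<r)&(p.max(-1)>40)
        k,l,st,ce=cv2.connectedComponentsWithStats(m.astype(np.uint8))
        j=1+np.argmax(st[1:,4]);P=W[l==j][:,:2].astype(np.float32)
        q=cv2.minAreaRect(P);print(n,np.round(q[0],1),np.round(q[1],1),round(q[2],2),'bounds',np.percentile(P,[1,99],axis=0).round(1).tolist())
E
python3 -c "
from h import *
look(685,172)"
```

```text
tcp [739.  172.   43.8] F [-0.   0.3  0.2] t 3.02 w 44.9
scene [720.4 170.4] [ 85.4 101.9] 0.09 bounds [[678.9, 121.1], [761.7, 218.7]]
side [717.8 175.7] [108.2  86.1] 87.58 bounds [[676.6, 125.5], [759.8, 226.2]]
```

Run:
```python
from station import imaging
import cv2,numpy as np
p,d=imaging.read_camera('side');q,e=imaging.read_camera('scene')
a=cv2.resize(p[170:260,180:280],(400,360),interpolation=2);b=cv2.resize(q[190:280,250:350],(400,360),interpolation=2)
cv2.imwrite('pics/s2.png',np.hstack([a,b])[:,:,::-1])
```

```text
(no output)
```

View pics/s2.png

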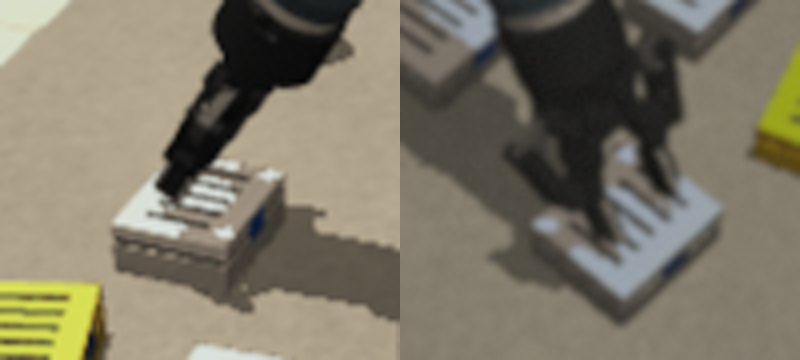

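Run:
```python
from h import *
from station import imaging
for n,pts in(('side',[(222.5,218.7)]),('scene',[(302.5,250),(317.5,239)])):
    v=load(n+'0')
    for z in (20,30,40,50,60): print(n,z,ray(v,pts,z)[:,:2].round().tolist())
    p,d=imaging.read_camera(n);v['d']=d;W=cloud(v)
    m=(W[...,2]>43)&(W[...,2]<85)&(np.hypot(W[...,0]-740,W[...,1]-172)<60)
    P=W[m]
    for lo in range(43,85,6):
        s=P[(P[:,2]>=lo)&(P[:,2]<lo+6)]
        if len(s)>2: print(lo,len(s),np.percentile(s,[5,50,95],axis=0).round()[:,:2].tolist())
```

```text
side 20 [[752.0, 153.0]]
side 30 [[745.0, 168.0]]
side 40 [[737.0, 182.0]]
side 50 [[730.0, 196.0]]
side 60 [[722.0, 210.0]]
43 24 [[686.0, 148.0], [709.0, 186.0], [744.0, 222.0]]
49 5 [[722.0, 147.0], [724.0, 149.0], [731.0, 200.0]]
55 9 [[720.0, 168.0], [722.0, 200.0], [731.0, 206.0]]
61 19 [[714.0, 148.0], [721.0, 202.0], [740.0, 209.0]]
67 17 [[715.0, 199.0], [725.0, 207.0], [736.0, 210.0]]
73 16 [[712.0, 199.0], [722.0, 206.0], [732.0, 210.0]]
79 6 [[707.0, 202.0], [721.0, 205.0], [728.0, 209.0]]
scene 20 [[718.0, 159.0], [723.0, 214.0]]
scene 30 [[722.0, 154.0], [727.0, 208.0]]
scene 40 [[726.0, 149.0], [732.0, 203.0]]
scene 50 [[730.0, 144.0], [736.0, 197.0]]
scene 60 [[734.0, 139.0], [740.0, 192.0]]
43 12 [[695.0, 123.0], [741.0, 188.0], [754.0, 206.0]]
49 7 [[725.0, 142.0], [730.0, 192.0], [736.0, 194.0]]
55 12 [[721.0, 138.0], [730.0, 192.0], [741.0, 193.0]]
61 29 [[720.0, 133.0], [735.0, 146.0], [741.0, 198.0]]
67 34 [[718.0, 133.0], [732.0, 191.0], [737.0, 203.0]]
73 37 [[712.0, 133.0], [726.0, 191.0], [734.0, 204.0]]
79 37 [[711.0, 134.0], [725.0, 191.0], [731.0, 199.0]]
```

Emit:
send_rows([
  {"x": 2.0,"y": 0,"z": 1,"wx": 0,"wy": 0,"wz": 0,"gripper": 4.5},
  {"x": 4.0,"y": 0,"z": 1,"wx": 0,"wy": 0,"wz": 0,"gripper": 4.5},
  {"x": 5.5,"y": 0,"z": 0,"wx": 0,"wy": 0,"wz": 0,"gripper": 4.5},
  {"x": 5.5,"y": 0,"z": 0,"wx": 0,"wy": 0,"wz": 0,"gripper": 4.5},
])

```text
clock: 3.82
tcp_pos: [794.9, 171.6, 41.7]
eef_rot: [[-0.867, 0.0, 0.498], [0.0, 1.0, -0.0], [-0.498, -0.0, -0.867]]
force: [-0.8, 0.3, -0.5]
gripper_width: 45.2
grasp_force: 0.0
```

Run:
```python
from h import *
from station import imaging,bot,status
s=status.observe();print(bot.tips_ahead,s['tcp_pos'],s['force'])
for n in('scene','side'):
    v=load(n+'0')
    p,d=imaging.read_camera(n);v['d']=d;W=cloud(v)
    m=(W[...,2]>8)&(W[...,2]<85)&(W[...,0]>768)&(np.hypot(W[...,0]-790,W[...,1]-172)<60)
    P=W[m]
    for lo in range(8,85,6):
        s=P[(P[:,2]>=lo)&(P[:,2]<lo+6)]
        if len(s)>1: print(n,lo,len(s),np.percentile(s,[5,50,95],axis=0).round()[:,:2].tolist())
```

```text
25.0 [794.86389342 171.61529064  41.66581044] [-0.7842738   0.31968133 -0.51939197]
scene 50 7 [[777.0, 152.0], [784.0, 191.0], [793.0, 193.0]]
scene 56 26 [[774.0, 136.0], [789.0, 191.0], [796.0, 195.0]]
scene 62 36 [[772.0, 133.0], [789.0, 169.0], [795.0, 202.0]]
scene 68 34 [[771.0, 133.0], [784.0, 191.0], [790.0, 203.0]]
scene 74 33 [[771.0, 132.0], [781.0, 141.0], [788.0, 200.0]]
scene 80 22 [[770.0, 134.0], [780.0, 168.0], [786.0, 202.0]]
side 44 4 [[778.0, 156.0], [780.0, 197.0], [787.0, 197.0]]
side 50 8 [[774.0, 146.0], [777.0, 197.0], [785.0, 200.0]]
side 56 16 [[771.0, 150.0], [776.0, 201.0], [790.0, 207.0]]
side 62 14 [[770.0, 150.0], [780.0, 205.0], [792.0, 210.0]]
side 68 16 [[770.0, 198.0], [779.0, 205.0], [789.0, 209.0]]
side 74 9 [[773.0, 200.0], [778.0, 205.0], [785.0, 208.0]]
```

Emit:
send_rows([
  {"x": 0,"y": 0,"z": -0.8,"wx": 0,"wy": 0,"wz": 0,"gripper": 4.5},
  {"x": 0,"y": 0,"z": -1.6,"wx": 0,"wy": 0,"wz": 0,"gripper": 4.5},
  {"x": 0,"y": 0,"z": -2.2,"wx": 0,"wy": 0,"wz": 0,"gripper": 4.5},
  {"x": -0.3,"y": 0,"z": -2.2,"wx": 0,"wy": 0,"wz": 0,"gripper": 4.5},
])

```text
clock: 4.42
tcp_pos: [791.2, 171.9, 20.5]
eef_rot: [[-0.867, -0.0, 0.499], [-0.0, 1.0, -0.0], [-0.499, -0.0, -0.867]]
force: [0.4, 0.1, -0.3]
gripper_width: 45.2
grasp_force: 0.0
```

Run:
```python
from h import *
from station import imaging,bot,status
s=status.observe();print(bot.tips_ahead,s['tcp_pos'],s['force'],s['eef_rot'][:,2])
for n in('scene','side'):
    v=load(n+'0')
    p,d=imaging.read_camera(n);v['d']=d;W=cloud(v)
    if n=='side': cv2.imwrite('pics/s3.png',cv2.resize(p[160:260,160:280],(720,600),interpolation=2)[:,:,::-1])
    m=(W[...,2]>8)&(W[...,2]<60)&(W[...,0]>768)&(np.hypot(W[...,0]-790,W[...,1]-172)<60)
    P=W[m]
    for lo in range(8,60,6):
        s=P[(P[:,2]>=lo)&(P[:,2]<lo+6)]
        if len(s)>1: print(n,lo,len(s),np.percentile(s,[5,50,95],axis=0).round()[:,:2].tolist())
```

```text
25.0 [791.19099587 171.89872494  20.49657171] [ 0.43677422  0.0903222  -0.28522979] [ 4.98586924e-01 -1.29073276e-04 -8.66839698e-01]
scene 26 2 [[775.0, 144.0], [779.0, 167.0], [784.0, 191.0]]
scene 32 16 [[772.0, 136.0], [780.0, 191.0], [791.0, 193.0]]
scene 38 19 [[770.0, 134.0], [787.0, 191.0], [792.0, 201.0]]
scene 44 36 [[770.0, 133.0], [783.0, 168.0], [790.0, 202.0]]
scene 50 31 [[770.0, 133.0], [780.0, 146.0], [786.0, 202.0]]
scene 56 21 [[773.0, 133.0], [777.0, 192.0], [782.0, 204.0]]
side 26 6 [[773.0, 158.0], [777.0, 198.0], [785.0, 200.0]]
side 32 10 [[771.0, 148.0], [773.0, 199.0], [784.0, 203.0]]
side 38 15 [[769.0, 150.0], [774.0, 205.0], [788.0, 211.0]]
side 44 13 [[769.0, 200.0], [780.0, 205.0], [787.0, 209.0]]
side 50 12 [[769.0, 199.0], [775.0, 206.0], [785.0, 210.0]]
side 56 3 [[771.0, 205.0], [773.0, 206.0], [775.0, 207.0]]
```

View pics/s3.png

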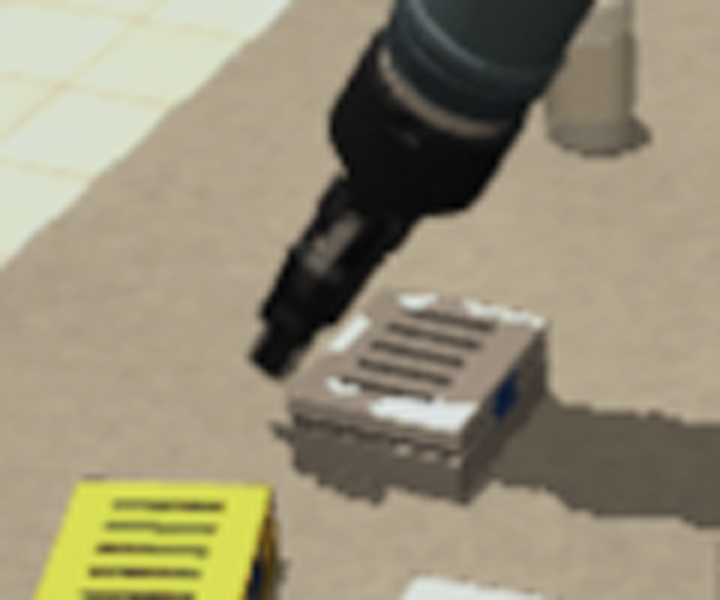

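Emit:
send_rows([
  {"x": -0.8,"y": 0,"z": 0.1,"wx": 0,"wy": 0,"wz": 0,"gripper": 4.5},
  {"x": -1.4,"y": 0,"z": 0.1,"wx": 0,"wy": 0,"wz": 0,"gripper": 4.5},
  {"x": -2.0,"y": 0,"z": 0.1,"wx": 0,"wy": 0,"wz": 0,"gripper": 4.5},
  {"x": -2.8,"y": 0,"z": 0.1,"wx": 0,"wy": 0,"wz": 0,"gripper": 4.5},
])

```text
clock: 5.03
tcp_pos: [764.9, 172.1, 24.0]
eef_rot: [[-0.865, 0.0, 0.502], [0.0, 1.0, 0.0], [-0.502, 0.0, -0.865]]
force: [3.7, 0.1, 1.4]
gripper_width: 45.4
grasp_force: 1.9
```

```bash
python3 -c "
from h import *
look(705,172)"
```

```text
tcp [764.9 172.1  24. ] F [3.7 0.1 1.4] t 5.03 w 45.4
scene [701.  128.4] [21.6 84.1] 89.39 bounds [[660.0, 120.1], [742.4, 138.6]]
side [702.  176.5] [ 91.8 104.1] 0.11 bounds [[657.0, 126.6], [742.5, 226.5]]
```

Emit:
send_rows([
  {"x": -1.2,"y": 0,"z": 0,"wx": 0,"wy": 0,"wz": 0,"gripper": 4.5},
  {"x": -2.5,"y": 0,"z": 0,"wx": 0,"wy": 0,"wz": 0,"gripper": 4.5},
  {"x": -3.8,"y": 0,"z": 0,"wx": 0,"wy": 0,"wz": 0,"gripper": 4.5},
  {"x": -5.1,"y": 0,"z": 0,"wx": 0,"wy": 0,"wz": 0,"gripper": 4.5},
  {"x": -6.2,"y": 0,"z": 0,"wx": 0,"wy": 0,"wz": 0,"gripper": 4.5},
])

```text
clock: 5.75
tcp_pos: [702.4, 172.2, 24.1]
eef_rot: [[-0.865, 0.0, 0.503], [0.0, 1.0, 0.0], [-0.503, 0.0, -0.865]]
force: [5.9, 0.6, 4.1]
gripper_width: 44.7
grasp_force: 3.3
```

```bash
python3 -c "
from h import *
look(640,172,75)"
```

```text
tcp [702.4 172.2  24.1] F [5.9 0.6 4.1] t 5.75 w 44.7
scene [660.3 186.8] [34.  59.9] 63.4 bounds [[639.0, 161.5], [684.8, 209.0]]
side [637.7 175.3] [105.2  91.3] 87.88 bounds [[594.6, 124.9], [678.7, 226.9]]
```

Emit:
send_rows([
  {"x": -1.2,"y": 0,"z": 0,"wx": 0,"wy": 0,"wz": 0,"gripper": 4.5},
  {"x": -2.3,"y": 0,"z": 0,"wx": 0,"wy": 0,"wz": 0,"gripper": 4.5},
  {"x": -3.2,"y": 0,"z": 0,"wx": 0,"wy": 0,"wz": 0,"gripper": 4.5},
  {"x": -3.2,"y": 0,"z": 0,"wx": 0,"wy": 0,"wz": 0,"gripper": 4.5},
  {"x": -1.2,"y": 0,"z": 0.5,"wx": 0,"wy": 0,"wz": 0,"gripper": 4.5},
])

```text
clock: 6.48
tcp_pos: [684.6, 171.7, 24.4]
eef_rot: [[-0.87, -0.001, 0.492], [-0.002, 1.0, -0.0], [-0.492, -0.001, -0.87]]
force: [-0.5, -0.8, -0.6]
gripper_width: 45.0
grasp_force: 0.0
```

Emit:
send_rows([
  {"x": 1,"y": 0,"z": 4,"wx": 0,"wy": 8,"wz": 0,"gripper": 4.5},
  {"x": 0,"y": 0,"z": 9,"wx": 0,"wy": 18,"wz": 0,"gripper": 3.5},
  {"x": -2,"y": 4,"z": 12,"wx": 0,"wy": 28,"wz": 0,"gripper": 3.0},
  {"x": -5,"y": 9,"z": 12,"wx": 0,"wy": 30,"wz": 0,"gripper": 3.0},
  {"x": -7,"y": 12,"z": 12,"wx": 0,"wy": 30,"wz": 0,"gripper": 3.0},
])

```text
clock: 7.1
tcp_pos: [625.5, 281.1, 143.4]
eef_rot: [[-1.0, 0.003, -0.008], [0.003, 1.0, -0.002], [0.008, -0.002, -1.0]]
force: [0.8, 1.4, -0.4]
gripper_width: 30.4
grasp_force: 0.0
```

```bash
python3 -c "
from h import *
look(606,172,75)"
```

```text
tcp [625.5 281.1 143.4] F [ 0.8  1.4 -0.4] t 7.1 w 30.4
scene [605.9 171. ] [101.5  86.2] 88.71 bounds [[564.9, 121.3], [647.8, 219.6]]
side [604.8 174.8] [107.2  87.1] 89.81 bounds [[562.9, 124.1], [645.5, 226.2]]
```

Emit:
send_rows([
  {"x": 0,"y": 0,"z": 0,"wx": 0,"wy": 0,"wz": -10,"gripper": 3.0},
  {"x": 0,"y": 0,"z": 0,"wx": 0,"wy": 0,"wz": -20,"gripper": 3.0},
  {"x": 0,"y": 0,"z": 0,"wx": 0,"wy": 0,"wz": -30,"gripper": 3.0},
  {"x": 0,"y": 0,"z": 0,"wx": 0,"wy": 0,"wz": -40,"gripper": 3.0},
  {"x": 0,"y": 0,"z": 0,"wx": 0,"wy": 0,"wz": -50,"gripper": 3.0},
])

```text
clock: 7.82
tcp_pos: [623.9, 280.7, 142.8]
eef_rot: [[-0.638, 0.77, -0.007], [0.77, 0.638, -0.002], [0.003, -0.007, -1.0]]
force: [-0.5, 0.6, -0.9]
gripper_width: 29.8
grasp_force: 0.0
```

Emit:
send_rows([
  {"x": 0,"y": 0,"z": 0,"wx": 0,"wy": 0,"wz": -10,"gripper": 3.0},
  {"x": 0,"y": 0,"z": 0,"wx": 0,"wy": 0,"wz": -20,"gripper": 3.0},
  {"x": 0,"y": 0,"z": 0,"wx": 0,"wy": 0,"wz": -30,"gripper": 3.0},
  {"x": 0,"y": 0,"z": 0,"wx": 0,"wy": 0,"wz": -40,"gripper": 3.0},
  {"x": 0,"y": 0,"z": 0,"wx": 0,"wy": 0,"wz": -42,"gripper": 3.0},
])

```text
clock: 8.45
tcp_pos: [624.5, 280.9, 143.2]
eef_rot: [[0.035, 0.999, -0.006], [0.999, -0.035, -0.002], [-0.002, -0.006, -1.0]]
force: [0.6, 0.2, -0.0]
gripper_width: 29.8
grasp_force: 0.0
```

Emit:
send_rows([
  {"x": -1.7,"y": -2.8,"z": -3,"wx": 0,"wy": 0,"wz": 0,"gripper": 3.0},
  {"x": -1.7,"y": -2.8,"z": -7,"wx": 0,"wy": 0,"wz": 0,"gripper": 3.0},
  {"x": -1.7,"y": -2.8,"z": -10,"wx": 0,"wy": 0,"wz": 0,"gripper": 3.0},
  {"x": -1.7,"y": -2.8,"z": -11,"wx": 0,"wy": 0,"wz": 0,"gripper": 3.0},
  {"x": -1.7,"y": -2.8,"z": -11,"wx": 0,"wy": 0,"wz": 0,"gripper": 3.0},
])

```text
clock: 9.07
tcp_pos: [609.0, 253.6, 34.5]
eef_rot: [[0.034, 0.999, -0.002], [0.999, -0.034, -0.001], [-0.001, -0.002, -1.0]]
force: [0.1, -0.2, 0.1]
gripper_width: 30.3
grasp_force: 0.0
```

Run:
```python
from h import *
from station import imaging,bot,status
s=status.observe();print(s['tcp_pos'],s['force'],s['eef_rot'][:,2])
for n in('scene','side'):
    v=load(n+'0')
    p,d=imaging.read_camera(n);v['d']=d;W=cloud(v)
    m=(W[...,2]>6)&(W[...,2]<60)&(W[...,1]>230)&(W[...,1]<290)&(abs(W[...,0]-607)<50)
    P=W[m]
    for lo in range(6,60,6):
        s=P[(P[:,2]>=lo)&(P[:,2]<lo+6)]
        if len(s)>1: print(n,lo,len(s),np.percentile(s,[5,50,95],axis=0).round()[:,:2].tolist())
```

```text
[609.04664068 253.55269255  34.48394543] [ 0.14260251 -0.23152821  0.11570039] [-2.36401947e-03 -7.47220044e-04 -9.99996927e-01]
scene 42 3 [[592.0, 243.0], [593.0, 245.0], [626.0, 254.0]]
scene 48 16 [[587.0, 239.0], [594.0, 245.0], [634.0, 261.0]]
scene 54 21 [[581.0, 239.0], [594.0, 245.0], [635.0, 255.0]]
side 42 5 [[601.0, 248.0], [626.0, 251.0], [627.0, 261.0]]
side 48 20 [[586.0, 244.0], [625.0, 260.0], [630.0, 266.0]]
side 54 29 [[582.0, 245.0], [593.0, 260.0], [637.0, 266.0]]
```

Emit:
send_rows([
  {"x": 0,"y": 0,"z": -0.5,"wx": 0,"wy": 0,"wz": 0,"gripper": 3.0},
  {"x": 0,"y": 0,"z": -1.0,"wx": 0,"wy": 0,"wz": 0,"gripper": 3.0},
  {"x": 0,"y": 0,"z": -1.5,"wx": 0,"wy": 0,"wz": 0,"gripper": 3.0},
  {"x": 0,"y": 0,"z": -1.8,"wx": 0,"wy": 0,"wz": 0,"gripper": 3.0},
  {"x": 0,"y": 0,"z": -1.8,"wx": 0,"wy": 0,"wz": 0,"gripper": 3.0},
])

```text
clock: 9.8
tcp_pos: [609.9, 253.8, 16.7]
eef_rot: [[0.035, 0.999, -0.001], [0.999, -0.035, -0.0], [-0.0, -0.001, -1.0]]
force: [-0.2, -0.8, 0.3]
gripper_width: 30.3
grasp_force: 0.0
```

Run:
```python
from h import *
from station import imaging,bot,status
s=status.observe();print(s['tcp_pos'],s['force'],s['eef_rot'][:,2])
for n in('scene','side'):
    v=load(n+'0')
    p,d=imaging.read_camera(n);v['d']=d;W=cloud(v)
    if n=='side': cv2.imwrite('pics/s4.png',cv2.resize(p[170:310,200:340],(600,600),interpolation=2)[:,:,::-1])
    m=(W[...,2]>4)&(W[...,2]<60)&(W[...,1]>230)&(W[...,1]<290)&(abs(W[...,0]-607)<50)
    P=W[m]
    for lo in range(4,50,4):
        s=P[(P[:,2]>=lo)&(P[:,2]<lo+4)]
        if len(s)>1: print(n,lo,len(s),np.percentile(s,[5,50,95],axis=0).round()[:,:2].tolist())
```

```text
[609.89111408 253.80380018  16.7383891 ] [-0.15049075 -0.76221088  0.25084949] [-7.03990931e-04 -2.35483806e-04 -9.99999724e-01]
scene 4 3 [[576.0, 241.0], [594.0, 249.0], [620.0, 252.0]]
scene 28 9 [[593.0, 241.0], [594.0, 246.0], [630.0, 258.0]]
scene 32 9 [[591.0, 239.0], [626.0, 245.0], [634.0, 258.0]]
scene 36 11 [[591.0, 240.0], [595.0, 250.0], [636.0, 259.0]]
scene 40 16 [[588.0, 239.0], [594.0, 245.0], [637.0, 261.0]]
scene 44 14 [[581.0, 240.0], [594.0, 244.0], [635.0, 252.0]]
scene 48 9 [[585.0, 239.0], [625.0, 244.0], [638.0, 257.0]]
side 4 12 [[562.0, 235.0], [581.0, 257.0], [645.0, 275.0]]
side 24 3 [[589.0, 252.0], [589.0, 257.0], [628.0, 259.0]]
side 28 10 [[589.0, 243.0], [625.0, 258.0], [630.0, 264.0]]
side 32 13 [[586.0, 247.0], [624.0, 259.0], [626.0, 266.0]]
side 36 18 [[582.0, 250.0], [625.0, 262.0], [635.0, 267.0]]
side 40 23 [[582.0, 249.0], [624.0, 261.0], [635.0, 265.0]]
side 44 19 [[581.0, 249.0], [589.0, 258.0], [636.0, 264.0]]
side 48 20 [[580.0, 247.0], [624.0, 260.0], [635.0, 267.0]]
```

View pics/s4.png

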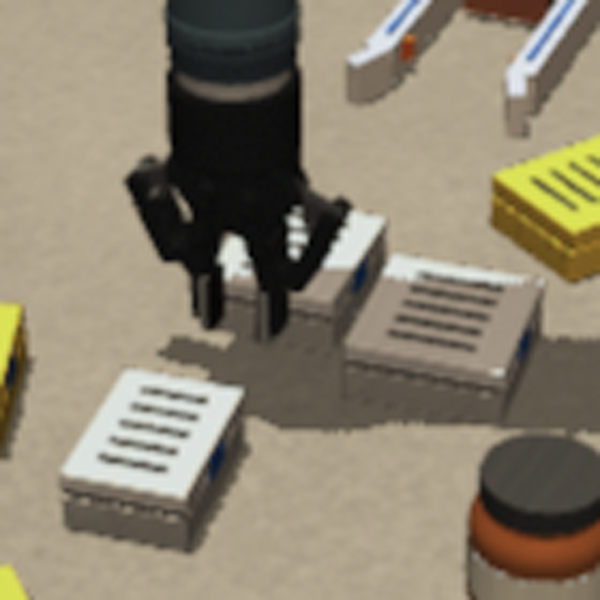

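Emit:
send_rows([
  {"x": -0.1,"y": 0,"z": -0.6,"wx": 0,"wy": 0,"wz": 0,"gripper": 3.0},
  {"x": -0.1,"y": 0,"z": -1.2,"wx": 0,"wy": 0,"wz": 0,"gripper": 3.0},
  {"x": -0.15,"y": -0.9,"z": -1.2,"wx": 0,"wy": 0,"wz": 0,"gripper": 3.0},
  {"x": -0.2,"y": -1.8,"z": -1.2,"wx": 0,"wy": 0,"wz": 0,"gripper": 3.0},
  {"x": -0.25,"y": -2.8,"z": -1.2,"wx": 0,"wy": 0,"wz": 0,"gripper": 3.0},
])

```text
clock: 10.52
tcp_pos: [608.0, 225.6, 5.4]
eef_rot: [[0.035, 0.999, 0.001], [0.999, -0.035, 0.001], [0.001, 0.001, -1.0]]
force: [0.3, 2.0, -0.4]
gripper_width: 29.6
grasp_force: 1.2
```

```bash
python3 -c "
from h import *
look(605,160,75)"
```

```text
tcp [608.  225.6   5.4] F [ 0.3  2.  -0.4] t 10.53 w 29.6
scene [604.8 164.1] [106.2  87.1] 87.71 bounds [[562.8, 112.7], [646.7, 212.4]]
side [569.7 167.8] [108.6  17.6] 86.81 bounds [[560.4, 116.1], [579.3, 220.5]]
```

Emit:
send_rows([
  {"x": -0.05,"y": -1.5,"z": 0,"wx": 0,"wy": 0,"wz": 0,"gripper": 3.0},
  {"x": -0.1,"y": -3.5,"z": 0,"wx": 0,"wy": 0,"wz": 0,"gripper": 3.0},
  {"x": -0.18,"y": -5.5,"z": 0,"wx": 0,"wy": 0,"wz": 0,"gripper": 3.0},
  {"x": -0.25,"y": -7.5,"z": 0,"wx": 0,"wy": 0,"wz": 0,"gripper": 3.0},
  {"x": -0.3,"y": -9.0,"z": 0,"wx": 0,"wy": 0,"wz": 0,"gripper": 3.0},
])

```text
clock: 11.25
tcp_pos: [604.8, 134.4, 5.5]
eef_rot: [[0.036, 0.999, 0.0], [0.999, -0.036, 0.0], [0.0, 0.0, -1.0]]
force: [-0.3, 4.4, 1.4]
gripper_width: 30.2
grasp_force: 2.1
```

Emit:
send_rows([
  {"x": -0.05,"y": -1.5,"z": 0,"wx": 0,"wy": 0,"wz": 0,"gripper": 3.0},
  {"x": -0.1,"y": -3.0,"z": 0,"wx": 0,"wy": 0,"wz": 0,"gripper": 3.0},
  {"x": -0.18,"y": -5.0,"z": 0,"wx": 0,"wy": 0,"wz": 0,"gripper": 3.0},
  {"x": -0.22,"y": -6.5,"z": 0,"wx": 0,"wy": 0,"wz": 0,"gripper": 3.0},
  {"x": -0.26,"y": -7.5,"z": 0,"wx": 0,"wy": 0,"wz": 0,"gripper": 3.0},
])

```text
clock: 11.88
tcp_pos: [602.2, 60.2, 5.3]
eef_rot: [[0.035, 0.999, 0.0], [0.999, -0.035, 0.0], [0.0, 0.0, -1.0]]
force: [1.6, 5.0, 3.8]
gripper_width: 30.0
grasp_force: 2.6
```

```bash
python3 -c "
from h import *
look(600,0,75)"
```

```text
tcp [602.2  60.2   5.3] F [1.6 5.  3.8] t 11.88 w 30.0
scene [598.7  -1.2] [105.1  86.3] 87.83 bounds [[557.3, -53.1], [639.9, 46.1]]
side [562.4   3.9] [112.3  21.6] 83.66 bounds [[553.7, -48.2], [574.2, 55.6]]
```

Emit:
send_rows([
  {"x": -0.03,"y": -1.0,"z": 0,"wx": 0,"wy": 0,"wz": 0,"gripper": 3.0},
  {"x": -0.07,"y": -2.0,"z": 0,"wx": 0,"wy": 0,"wz": 0,"gripper": 3.0},
  {"x": -0.1,"y": -3.0,"z": 0,"wx": 0,"wy": 0,"wz": 0,"gripper": 3.0},
  {"x": -0.13,"y": -4.0,"z": 0,"wx": 0,"wy": 0,"wz": 0,"gripper": 3.0},
  {"x": -0.16,"y": -4.6,"z": 0,"wx": 0,"wy": 0,"wz": 0,"gripper": 3.0},
])

```text
clock: 12.6
tcp_pos: [600.1, 13.9, 4.9]
eef_rot: [[0.036, 0.999, -0.001], [0.999, -0.036, -0.0], [-0.0, -0.001, -1.0]]
force: [-0.5, 2.7, -1.7]
gripper_width: 30.1
grasp_force: 1.1
```

```bash
python3 -c "
from h import *
look(598,-48,70)"
```

```text
tcp [600.1  13.9   4.9] F [-0.5  2.7 -1.7] t 12.6 w 30.1
scene [596.9 -47.7] [104.9  86.8] 87.94 bounds [[555.5, -99.7], [638.7, 0.0]]
side [562.4 -41.4] [111.   20.9] 87.85 bounds [[552.5, -95.4], [571.8, 12.6]]
```

Emit:
send_rows([
  {"x": -0.01,"y": -0.5,"z": 0,"wx": 0,"wy": 0,"wz": 0,"gripper": 3.0},
  {"x": -0.03,"y": -1.0,"z": 0,"wx": 0,"wy": 0,"wz": 0,"gripper": 3.0},
  {"x": -0.05,"y": -1.5,"z": 0,"wx": 0,"wy": 0,"wz": 0,"gripper": 3.0},
  {"x": -0.07,"y": -2.0,"z": 0,"wx": 0,"wy": 0,"wz": 0,"gripper": 3.0},
  {"x": -0.08,"y": -2.5,"z": 0,"wx": 0,"wy": 0,"wz": 0,"gripper": 3.0},
])

```text
clock: 13.32
tcp_pos: [599.9, -10.1, 5.2]
eef_rot: [[0.035, 0.999, 0.0], [0.999, -0.035, 0.001], [0.001, 0.0, -1.0]]
force: [1.0, 4.6, -1.1]
gripper_width: 29.9
grasp_force: 2.0
```

Emit:
send_rows([
  {"x": -0.02,"y": -0.6,"z": 0,"wx": 0,"wy": 0,"wz": 0,"gripper": 3.0},
  {"x": -0.04,"y": -1.2,"z": 0,"wx": 0,"wy": 0,"wz": 0,"gripper": 3.0},
  {"x": -0.06,"y": -1.8,"z": 0,"wx": 0,"wy": 0,"wz": 0,"gripper": 3.0},
  {"x": -0.08,"y": -2.4,"z": 0,"wx": 0,"wy": 0,"wz": 0,"gripper": 3.0},
  {"x": -0.1,"y": -3.0,"z": 0,"wx": 0,"wy": 0,"wz": 0,"gripper": 3.0},
])

```text
clock: 13.95
tcp_pos: [598.7, -40.3, 5.2]
eef_rot: [[0.035, 0.999, 0.0], [0.999, -0.035, 0.0], [0.0, 0.0, -1.0]]
force: [0.7, 4.9, -1.0]
gripper_width: 29.9
grasp_force: 2.3
```

```bash
python3 -c "
from h import *
look(596,-103,70)"
```

```text
tcp [598.7 -40.3   5.2] F [ 0.7  4.9 -1. ] t 13.95 w 29.9
scene [ 591.5 -101.8] [104.   94.5] 88.45 bounds [[553.9, -153.1], [636.9, -54.5]]
side [556.9 -95.4] [109.2  26. ] 86.02 bounds [[545.1, -149.9], [571.8, -49.5]]
```

Emit:
send_rows([
  {"x": -0.02,"y": -0.7,"z": 0,"wx": 0,"wy": 0,"wz": 0,"gripper": 3.0},
  {"x": -0.05,"y": -1.4,"z": 0,"wx": 0,"wy": 0,"wz": 0,"gripper": 3.0},
  {"x": -0.07,"y": -2.1,"z": 0,"wx": 0,"wy": 0,"wz": 0,"gripper": 3.0},
  {"x": -0.1,"y": -2.8,"z": 0,"wx": 0,"wy": 0,"wz": 0,"gripper": 3.0},
  {"x": -0.12,"y": -3.5,"z": 0,"wx": 0,"wy": 0,"wz": 0,"gripper": 3.0},
])

```text
clock: 14.68
tcp_pos: [597.6, -75.5, 5.2]
eef_rot: [[0.035, 0.999, 0.0], [0.999, -0.035, 0.0], [0.0, 0.0, -1.0]]
force: [1.1, 4.4, -0.6]
gripper_width: 29.9
grasp_force: 2.5
```

Emit:
send_rows([
  {"x": -0.01,"y": -0.4,"z": 0,"wx": 0,"wy": 0,"wz": 0,"gripper": 3.0},
  {"x": -0.03,"y": -0.8,"z": 0,"wx": 0,"wy": 0,"wz": 0,"gripper": 3.0},
  {"x": -0.04,"y": -1.2,"z": 0,"wx": 0,"wy": 0,"wz": 0,"gripper": 3.0},
  {"x": -0.05,"y": -1.6,"z": 0,"wx": 0,"wy": 0,"wz": 0,"gripper": 3.0},
  {"x": -0.07,"y": -2.0,"z": 0,"wx": 0,"wy": 0,"wz": 0,"gripper": 3.0},
])

```text
clock: 15.3
tcp_pos: [597.0, -95.1, 5.2]
eef_rot: [[0.035, 0.999, 0.0], [0.999, -0.035, 0.0], [0.0, 0.0, -1.0]]
force: [1.8, 4.7, -0.9]
gripper_width: 30.0
grasp_force: 2.6
```

Emit:
send_rows([
  {"x": 0,"y": -0.2,"z": 0,"wx": 0,"wy": 0,"wz": 0,"gripper": 3.0},
  {"x": -0.01,"y": -0.4,"z": 0,"wx": 0,"wy": 0,"wz": 0,"gripper": 3.0},
  {"x": -0.02,"y": -0.6,"z": 0,"wx": 0,"wy": 0,"wz": 0,"gripper": 3.0},
  {"x": -0.03,"y": -0.8,"z": 0,"wx": 0,"wy": 0,"wz": 0,"gripper": 3.0},
  {"x": -0.04,"y": -1.0,"z": 0,"wx": 0,"wy": 0,"wz": 0,"gripper": 3.0},
])

```text
clock: 15.92
tcp_pos: [596.6, -105.0, 5.2]
eef_rot: [[0.035, 0.999, 0.0], [0.999, -0.035, 0.0], [0.001, 0.0, -1.0]]
force: [1.6, 5.4, -0.3]
gripper_width: 30.1
grasp_force: 2.6
```

Emit:
send_rows([
  {"x": 0,"y": -0.1,"z": 0,"wx": 0,"wy": 0,"wz": 0,"gripper": 3.0},
  {"x": -0.01,"y": -0.2,"z": 0,"wx": 0,"wy": 0,"wz": 0,"gripper": 3.0},
  {"x": -0.01,"y": -0.3,"z": 0,"wx": 0,"wy": 0,"wz": 0,"gripper": 3.0},
  {"x": -0.01,"y": -0.4,"z": 0,"wx": 0,"wy": 0,"wz": 0,"gripper": 3.0},
  {"x": -0.02,"y": -0.5,"z": 0,"wx": 0,"wy": 0,"wz": 0,"gripper": 3.0},
])

```text
clock: 16.55
tcp_pos: [596.5, -109.9, 5.2]
eef_rot: [[0.035, 0.999, 0.001], [0.999, -0.035, 0.0], [0.0, 0.001, -1.0]]
force: [1.6, 4.6, -0.8]
gripper_width: 29.9
grasp_force: 2.6
```

```bash
cat >> h.py <<'E'
def catches(save=None):
    from station import status,imaging
    s=status.observe();print('tcp',s['tcp_pos'].round(1),'F',s['force'].round(1),'t',round(s['clock'],2))
    im=[]
    for n in('scene','side'):
        p,d=imaging.read_camera(n);v=load(n+'0');v['d']=d;W=cloud(v);hsv=cv2.cvtColor(p,cv2.COLOR_RGB2HSV)
        m=cv2.inRange(hsv,(3,110,60),(20,255,255));k,l,st,ce=cv2.connectedComponentsWithStats(m)
        for i in range(1,k):
            w=np.median(W[l==i],0)
            if st[i,4]>2 and abs(w[0]-595)<60 and -260<w[1]<-60: print(n,'orange',ce[i].round(),st[i,4],w.round())
        im.append(cv2.resize(p[250:350,120:220] if n=='scene' else p[130:230,250:350],(400,400),interpolation=2))
    if save: cv2.imwrite(save,np.hstack(im)[:,:,::-1])
E
python3 -c "
from h import *
catches('pics/k1.png')"
```

```text
tcp [ 596.5 -109.9    5.2] F [ 1.6  4.6 -0.8] t 16.55
scene orange [156. 315.] 88 [ 590. -229.   28.]
side orange [294. 181.] 6 [ 638. -124.   20.]
```

Emit:
send_rows([
  {"x": 0,"y": -0.1,"z": 0,"wx": 0,"wy": 0,"wz": 0,"gripper": 3.0},
  {"x": -0.01,"y": -0.2,"z": 0,"wx": 0,"wy": 0,"wz": 0,"gripper": 3.0},
  {"x": -0.01,"y": -0.3,"z": 0,"wx": 0,"wy": 0,"wz": 0,"gripper": 3.0},
  {"x": -0.01,"y": -0.4,"z": 0,"wx": 0,"wy": 0,"wz": 0,"gripper": 3.0},
  {"x": -0.02,"y": -0.5,"z": 0,"wx": 0,"wy": 0,"wz": 0,"gripper": 3.0},
])

```text
clock: 17.27
tcp_pos: [596.2, -114.1, 5.3]
eef_rot: [[0.034, 0.999, 0.001], [0.999, -0.034, 0.002], [0.002, 0.001, -1.0]]
force: [2.7, 9.4, -0.2]
gripper_width: 29.8
grasp_force: 4.3
```

```bash
python3 -c "
from h import *
catches('pics/k2.png');look(594,-177,60)"
```

```text
tcp [ 596.2 -114.1    5.3] F [ 2.7  9.4 -0.2] t 17.27
scene orange [155. 316.] 61 [ 593. -230.   29.]
side orange [294. 181.] 9 [ 638. -127.   20.]
tcp [ 596.2 -114.1    5.3] F [ 1.3  6.8 -0.1] t 17.38 w 30.1
scene [ 593.4 -176. ] [103.   86.1] 88.49 bounds [[552.0, -226.0], [634.5, -128.3]]
side [ 609.8 -159.5] [21.9 80.4] 18.29 bounds [[590.0, -196.7], [627.2, -120.8]]
```

Plate contact has begun: the force rose from 5 to 9 N. I'll press on in fine steps.

Emit:
send_rows([
  {"x": 0,"y": -0.1,"z": 0,"wx": 0,"wy": 0,"wz": 0,"gripper": 3.0},
  {"x": 0,"y": -0.2,"z": 0,"wx": 0,"wy": 0,"wz": 0,"gripper": 3.0},
  {"x": -0.01,"y": -0.3,"z": 0,"wx": 0,"wy": 0,"wz": 0,"gripper": 3.0},
  {"x": -0.01,"y": -0.4,"z": 0,"wx": 0,"wy": 0,"wz": 0,"gripper": 3.0},
])

```text
clock: 17.98
tcp_pos: [596.0, -117.0, 5.2]
eef_rot: [[0.033, 0.999, 0.001], [0.999, -0.033, 0.004], [0.004, 0.0, -1.0]]
force: [1.3, 9.7, 0.4]
gripper_width: 29.9
grasp_force: 5.2
```

```bash
python3 -c "
from h import *
catches('pics/k3.png')"
```

```text
tcp [ 596.  -117.     5.2] F [1.3 9.7 0.4] t 17.98
scene orange [155. 317.] 59 [ 595. -233.   30.]
side orange [294. 180.] 10 [ 638. -128.   23.]
```

Emit:
send_rows([
  {"x": 0,"y": -0.1,"z": 0,"wx": 0,"wy": 0,"wz": 0,"gripper": 3.0},
  {"x": 0,"y": -0.2,"z": 0,"wx": 0,"wy": 0,"wz": 0,"gripper": 3.0},
  {"x": -0.01,"y": -0.3,"z": 0,"wx": 0,"wy": 0,"wz": 0,"gripper": 3.0},
])

```text
clock: 18.45
tcp_pos: [595.9, -119.3, 5.3]
eef_rot: [[0.033, 0.999, 0.001], [0.999, -0.033, 0.005], [0.005, 0.0, -1.0]]
force: [1.6, 11.8, 0.7]
gripper_width: 30.2
grasp_force: 6.0
```

```bash
python3 -c "
from h import *
catches('pics/k4.png')"
```

```text
tcp [ 595.9 -119.3    5.3] F [ 1.6 11.8  0.7] t 18.45
scene orange [154. 317.] 61 [ 594. -236.   29.]
side orange [294. 180.] 10 [ 638. -127.   20.]
```

Emit:
send_rows([
  {"x": 0,"y": -0.1,"z": 0,"wx": 0,"wy": 0,"wz": 0,"gripper": 3.0},
  {"x": 0,"y": -0.2,"z": 0,"wx": 0,"wy": 0,"wz": 0,"gripper": 3.0},
])

```text
clock: 18.8
tcp_pos: [595.8, -121.0, 5.3]
eef_rot: [[0.033, 0.999, 0.0], [0.999, -0.033, 0.006], [0.006, 0.0, -1.0]]
force: [1.4, 10.9, 2.2]
gripper_width: 29.6
grasp_force: 4.8
```

```bash
python3 -c "
from h import *
catches('pics/k5.png')"
```

```text
tcp [ 595.8 -121.     5.3] F [ 1.4 10.9  2.2] t 18.8
scene orange [153. 317.] 58 [ 593. -238.   29.]
side orange [295. 181.] 22 [ 637. -126.   23.]
```

Emit:
send_rows([
  {"x": 0,"y": -0.1,"z": 0,"wx": 0,"wy": 0,"wz": 0,"gripper": 3.0},
  {"x": 0,"y": -0.1,"z": 0,"wx": 0,"wy": 0,"wz": 0,"gripper": 3.0},
])

```text
clock: 19.15
tcp_pos: [595.8, -122.7, 5.3]
eef_rot: [[0.033, 0.999, 0.0], [0.999, -0.033, 0.005], [0.005, 0.0, -1.0]]
force: [1.5, 10.3, 0.6]
gripper_width: 30.0
grasp_force: 5.3
```

```bash
python3 -c "
from h import *
catches('pics/k6.png')"
```

```text
tcp [ 595.8 -122.7    5.3] F [ 1.5 10.3  0.6] t 19.15
scene orange [152. 318.] 61 [ 595. -239.   30.]
side orange [295. 181.] 22 [ 637. -124.   24.]
```

Emit:
send_rows([
  {"x": 0,"y": 0.5,"z": 0,"wx": 0,"wy": 0,"wz": 0,"gripper": 3.0},
  {"x": 0.05,"y": 2.0,"z": 0,"wx": 0,"wy": 0,"wz": 0,"gripper": 3.0},
  {"x": 0.1,"y": 4.0,"z": 3,"wx": 0,"wy": 0,"wz": 0,"gripper": 3.0},
  {"x": 0.1,"y": 6.0,"z": 8,"wx": 0,"wy": 0,"wz": 0,"gripper": 3.0},
  {"x": 0.1,"y": 10.0,"z": 12,"wx": 0,"wy": 0,"wz": 0,"gripper": 3.0},
])

```text
clock: 19.88
tcp_pos: [597.3, -25.7, 127.2]
eef_rot: [[0.037, 0.999, 0.002], [0.999, -0.037, -0.002], [-0.002, 0.002, -1.0]]
force: [0.7, 0.3, -0.2]
gripper_width: 30.2
grasp_force: 0.0
```

```bash
python3 -c "
from h import *
catches('pics/k7.png');look(594,-178,62)"
```

```text
tcp [597.3 -25.7 127.2] F [ 0.7  0.3 -0.2] t 19.88
scene orange [181. 278.] 9 [ 555. -123.   23.]
scene orange [153. 318.] 59 [ 596. -238.   30.]
side orange [295. 181.] 22 [ 637. -124.   21.]
tcp [600.2 -22.6 130.8] F [ 1.6 -0.5  0.1] t 19.98 w 30.0
scene [ 591.3 -184.6] [100.2  88.6] 87.65 bounds [[551.3, -233.0], [634.7, -136.4]]
side [ 597.9 -181.3] [107.6 111.1] 86.33 bounds [[548.5, -230.5], [644.8, -128.4]]
```

View pics/k7.png

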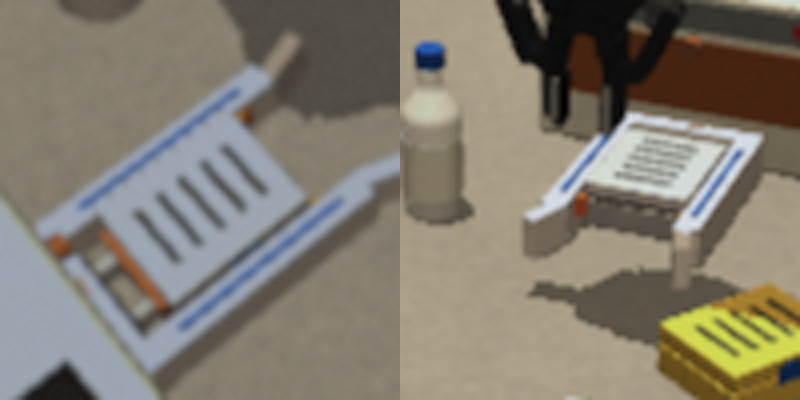

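The picture shows the cassette between the rails. Both orange catches are out behind it, at left-view (245,115) and right-view (580,205), and the copper plate is pressed back about 8 mm. The gripper is clear of everything.

```bash
python3 -c "
from station import ticket
print(ticket.job_done())"
```

```text
the job is handed in; nothing more can be done
None
```

The 84 mm cassette is in the docking bay; the last pictures show both orange catches out behind it and the spring plate pressed back about 8 mm. I handed the job in at about 20 s, but no verdict came back.

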